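# Key the platter onto the revolving display stand

### The job

The stallholder wants the small revolving display stand ready for a model: pick up the aluminium platter by its blue cheeks, put it over the stand's spindle and turn it gently under light pressure until its red tab drops into the keyway and the platter lies flat, fully home on the drum. Then let go and move away; do not force it on the spindle, and leave the other goods on the table where they are.

Things in the scene. Friction and masses are not known exactly. Their poses are not given: they have to be found in the camera images.
- stand: Revolving display stand, bolted down: a flat black drum 150 mm across; its dark steel top face, 124 mm across, is 45 mm above the table. Origin: centre of its underside, on the table; z up. A white mark on the drum's rim lies in its +x direction. A steel spindle stands upright on its axis. More than 40 N between platter and stand damages the bearing.
- shoulder (a point): Point on the spindle's axis, 65 mm above the table, level with the flat shoulder of its 28 mm wide collar, which rises 20 mm from the drum. A round pilot, 14 mm in diameter, goes on 18 mm above it. Axes as the stand's (not the keyway's). The spindle is braked and does not turn.
- keyway_floor (a point): Point on the spindle's axis at the height of the keyway's floor, 53 mm above the table. The keyway, with brass walls, is 8 mm wide, cut 12 mm down from the shoulder, from the collar's outside in to the pilot. It faces anywhere within 0.6 rad (34 degrees) either side of the white mark; this angle is not measured (axes as the stand's): find it by feel or by eye.
- platter: The platter, loose, right way up on the table, 0.2 to 0.4 kg: a round aluminium plate 110 mm across, 6 mm thick, with a hub 43 mm across, 16 mm high over all, and a round through bore 31 mm wide. Origin: centre of the bore at the plate's underside; z up; +x towards the red tab and the red stripe on the plate.
- tab (a point): Middle of the tip of the platter's red tab, which juts into the bore from its +x side to 9 mm off the axis; 5 mm wide, 10 to 16 mm above the underside. Off the keyway it rests on the shoulder and the platter stays 10 mm above the drum; over the keyway (within 0.13 rad) it can drop those 10 mm so that the plate lies on the drum, and then it blocks any more turning.
- grip (a point): Grip point of the platter, on its axis 33 mm above its underside, between two parallel upright blue cheeks, each 34 mm long along x and 5 mm thick, tops 42 mm above the underside. Their outer faces look to +y and -y and are 44 mm apart: grip across these from above. The plate lies 27 mm below this point: keep the fingertips above it.
- bell: Bystander, loose: small brass hand bell standing on its mouth, wooden handle up, 58 mm wide, 95 mm tall. Origin: centre of its underside. Leave it where it is.
- tank: Bystander, loose: green model tank, about 115 x 62 x 42 mm. Origin: centre of its underside. Leave it where it is.
- globe: Bystander, loose: small blue globe in a brass ring on a wooden foot, 108 mm wide, 123 mm tall. Origin: centre of its underside. Leave it where it is.
- warship: Bystander, loose: grey model warship on a wooden board, 200 x 30 x 50 mm. Origin: centre of its underside. Leave it where it is.

How it is judged (in metres and radians):
On the way:
1. the platter is threaded over the spindle (within 5 mm of its axis, its underside less than 17 mm above the drum's top face) (horizontal distance between platter and stand below 0.005 m and z of platter in the frame of stand below 0.062 m), for 0.02 s.
At the end, for the whole second after the job is handed in: The platter lies on the spindle with its tab down in the keyway: its axis within 4 mm of the stand's, its underside no more than 3.5 mm above the drum's top face, level within 0.06 rad, released and at rest (horizontal distance between platter and stand below 0.004 m and z of platter in the frame of stand between 0.042 and 0.0485 m and angle between platter's own z axis and vertical below 0.06 rad and linear speed of platter below 0.02 m/s and angular speed of platter below 0.2 rad/s); the robot touches nothing.
It fails at once if the platter is forced on the stand: more than 40 N between platter and stand (contact force between platter and stand above 40 N).
It fails at once if one of the other goods (bell, tank, globe, warship) is moved more than 30 mm (distance of any of bell, tank, globe, warship from where it was at the start of the episode above 0.03 m).
It also fails if it takes over 64 s, if anything falls off the work surface, if the arm or the gripper's body presses on something with over 40 N, if the wrist force passes 120 N, or if a joint passes its speed limit or range.

### The arm

A 6-joint arm with a two-finger parallel gripper is mounted at the origin on the work surface. World frame = base frame: x ahead of the robot, y to its left, z up, the work surface at z = 0. Lengths are in mm, angles in rad, forces in N, time in s.
With the tool pointing down it reaches from about 275 to 775 mm from the base axis. Payload 14.6 kg.
Tool frame: the origin (TCP) lies on the centre line of the jaws, within the pads' length; the fingertips stand 14 mm ahead of it and the grasp point (between the pads) lies 5 mm behind it; z points along the fingers, y is the line along which they close (so a half turn about z gives the same grasp; the last joint's range is limited). The gripper opens to 85 mm and grips with 20 to 120 N. Pads are 22 mm wide; open, the fingers measure 114 mm over their backs; the gripper's body (76 mm by 85 mm) begins 54 mm behind the grasp point. The pads swing forward as they close: fully open they stand 13 mm farther back than shut.
Start: joints at [1.111, 0.263, -0.048, 1.259, 0, 1.415], TCP at [157.558, 500.803, 245.278] pointing down, gripper open.
Joint ranges: [-2.65, 2.65], [-0.89, 1.7], [-1.18, 1.37], [-2.13, 2.11], [-1.35, 1.29], [-3.14, 3.14]. Speed limits (rad/s): [1.89, 1.89, 2.57, 2.79, 3.14, 3.14].

### API

Orientations are given as a unit quaternion [x, y, z, w].
In Python, from cell import arm gives the robot as it stands.
- The arm moves only by the tool jog_arm, never from a script. Its argument "motion" is a list of rows, each a list of 5 numbers: the shift along the tool's x, y, z in cm, then the turn about the tool's z in rad, then the gripper command: -1 is fully open, 1 is shut, values between are in proportion. In form: [[dx, dy, dz, turn, gripper], ...]. A call has exactly 8 rows; each row is the pose to reach, as a shift and turn from the pose commanded when the call began, along the tool's axes at that moment; what a row does not reach only later rows make up. A row lasts 1/8 s, in which the tool goes at most 62.5 mm and 10.7 degrees, less where a joint would pass 70% of its speed; a pose out of reach is approached as far as the arm can. A call with a gripper value outside its range is refused whole. The fingers move at their own pace and stop on an object; "force" is the grip in N (left out, the last holds). Time passes only in rows, so rows that repeat a pose let the fingers close, or fill a call up. It gives the time, the measured TCP pose, the force, the opening and the grip force at its end, in the units of the state.
- arm.sense(): the state, without advancing time (a new reading comes with each control period).
- arm.snapshot(name): name is "scene" or "top" or "wrist"; returns the picture (400x640x3 uint8, red, green, blue); there is no depth.
- arm.calibration(name): a dict with "fovy" (degrees; the focal length in pixels is half the picture's height over the tangent of half this angle, whatever the lens; pixels are square), "cx", "cy" (the principal point, pixels), "rvec" (rotation vector, rad) and "tvec" (3), from world to camera coordinates, as OpenCV has them. Camera axes: x right, y down, z forward; pixel columns grow to the right and rows downward; lengths in mm; the calibration is good to about 2 mm. A picture is of the moment at which its call begins: read the wrist's pose just before it. calibration takes no time and is no camera call; for the wrist camera it gives the pose at the moment of the call.
- arm.sign_off(): hands the job in; it is judged then, once.
Trained networks look in the newest picture that a camera, given by its name, has taken for a name from the list of things; names that differ only in an ending like _2 or _b are one class to them, and where a whole thing is asked for, a point or a joint stands for the part that bears it (a point fixed in the world has none). Each returns a list of dicts, best first, with "conf" (0 to 1); they miss things now and then, are a little off and sometimes report something else, mostly with a low value. They report only what shows in the picture. A call takes as long as a camera call.
- arm.find_in(camera, name): "pixel" ([column, row] in pixels, amid what is visible of it).
The state is a dict: "t": time; "qpos": joint angles; "qd": joint speeds; "tau": joint torques, N m; "eef_pos": TCP position; "ee_rot": TCP orientation; "ft_force": force on the tool from outside, world axes, zero at the start; "ft_torque": the same for the moment, N m; "opening": finger opening in mm; "finger_force": force on a finger pad.
Only numpy, scipy, OpenCV 4.12 (cv2) and the standard library are available. Lean on these libraries where they do the work, as an engineer would, in place of code of your own. Each camera call takes 0.05 s, during which the arm holds its last target. There are 200 camera calls.

## Working session

There is one attempt and no reset: what is moved stays moved. The work goes in short steps, Python scripts to look and compute and a tool call to move; the robot and the scene stay as the last step left them, time stands still between calls to the robot, and variables do not carry over. Pictures are saved under pics/ and viewed, at most 10 in all, crops included, and the job is handed in when it is done.

Besides the shell and the picture viewer there is one more tool, called after "Emit:" by a JSON object that holds its "op" and its "data", one argument or row to a line. jog_arm: Moves the arm, as the interface text tells. Its arguments: {"type":"object","properties":{"motion":{"type":"array"},"force":{"type":"number"}},"required":["motion"]}

```bash
mkdir -p pics
cat > h.py <<'E'
import numpy as np, cv2
from scipy.spatial.transform import Rotation as R
from cell import arm
def cam(n):
    c=arm.calibration(n); f=200/np.tan(np.radians(c["fovy"])/2)
    K=np.array([[f,0,c["cx"]],[0,f,c["cy"]],[0,0,1]])
    return K,np.array(c["rvec"],float).ravel(),np.array(c["tvec"],float).ravel(),c
def ray(C,px,z):
    K,r,t,_=C; M=R.from_rotvec(r).as_matrix(); o=-M.T@t
    d=M.T@np.linalg.solve(K,[px[0],px[1],1]); return o+d*(z-o[2])/d[2]
def proj(C,p):
    K,r,t,_=C; return cv2.projectPoints(np.array(p,float).reshape(-1,1,3),r,t,K,None)[0].reshape(-1,2)
def snap(n,f):
    C=cam(n); im=arm.snapshot(n); cv2.imwrite(f,im[:,:,::-1]); return C,im
E
python3 - <<'E'
from h import *
for n in("top","scene"):
    C,im=snap(n,f"pics/{n}0.png"); print(n,C[3])
    for k,z in(("stand",45),("platter",6),("grip",38),("tab",13),("shoulder",65),("bell",50),("tank",20),("globe",60),("warship",25)):
        for d in arm.find_in(n,k)[:1]: print(k,d["conf"],np.round(d["pixel"]),ray(C,d["pixel"],z).round())
print(arm.sense())
E
```

```text
top {'fovy': 55.47008599449465, 'cx': 319.6835304616388, 'cy': 193.678349459981, 'rvec': array([ 2.18000187, -2.13512173,  0.16702592]), 'tvec': array([ -21.24581357,  560.67114614, 1127.21649883])}
stand 0.83 [371. 179.] [ 609. -166.   45.]
platter 0.61 [240. 186.] [585. 240.   6.]
grip 0.87 [233. 196.] [549. 255.  38.]
tab 0.91 [234. 187.] [580. 259.  13.]
shoulder 0.6 [373. 185.] [ 587. -170.   65.]
bell 0.47 [322. 202.] [533. -17.  50.]
tank 0.74 [321. 160.] [672. -12.  20.]
globe 0.69 [175. 217.] [480. 419.  60.]
warship 0.69 [452. 198.] [ 560. -423.   25.]
scene {'fovy': 49.272228080719664, 'cx': 323.80586168215444, 'cy': 203.32341037505768, 'rvec': array([ 0.80509218,  2.52016578, -1.11450409]), 'tvec': array([ 470.64775109, -169.67917327, 1379.62645589])}
stand 0.81 [279. 184.] [ 620. -151.   45.]
platter 0.96 [392. 292.] [588. 263.   6.]
grip 0.6 [392. 288.] [601. 272.  38.]
tab 0.69 [395. 290.] [585. 267.  13.]
shoulder 0.88 [279. 184.] [ 633. -131.   65.]
bell 0.61 [335. 209.] [560.  14.  50.]
tank 0.75 [288. 236.] [690.   2.  20.]
globe 0.55 [486. 305.] [488. 422.  60.]
warship 0.94 [246. 143.] [ 587. -401.   25.]
{'t': 1.0, 'qpos': array([ 1.11064204e+00,  2.63099448e-01, -4.83270865e-02,  1.25942324e+00,
        1.16905804e-05,  1.41553049e+00]), 'qd': array([ 1.19326875e-04,  3.61780845e-05,  1.41732159e-04,  2.77809197e-05,
       -1.10906008e-03, -1.29924139e-03]), 'tau': array([-7.68996779e-04, -6.37446928e+01,  3.84769070e+01,  1.58171239e-03,
       -1.11912998e-04,  3.71957185e-05]), 'eef_pos': array([157.57452304, 500.77518737, 245.2686163 ]), 'ee_rot': array([ 1.51854462e-01,  9.88402864e-01, -2.36966522e-05, -1.36642785e-05]), 'ft_force': array([ 0.25627034,  0.2110653 , -0.2945974 ]), 'ft_torque': array([-0.04340498,  0.03354559,  0.00692038]), 'finger_force': 0.0, 'opening': 85.5413173725599}
```

Run:
```python
import cv2
a=cv2.imread("pics/top0.png"); b=cv2.imread("pics/scene0.png")
c=cv2.resize(a[130:250,150:470],(800,300),interpolation=3)
d=cv2.resize(b[130:340,220:540],(457,300),interpolation=3)
import numpy as np
o=np.zeros((600,800,3),np.uint8);o[:300]=c;o[300:,:457]=d
cv2.imwrite("pics/v0.png",o)
```

```text
(no output)
```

View pics/v0.png

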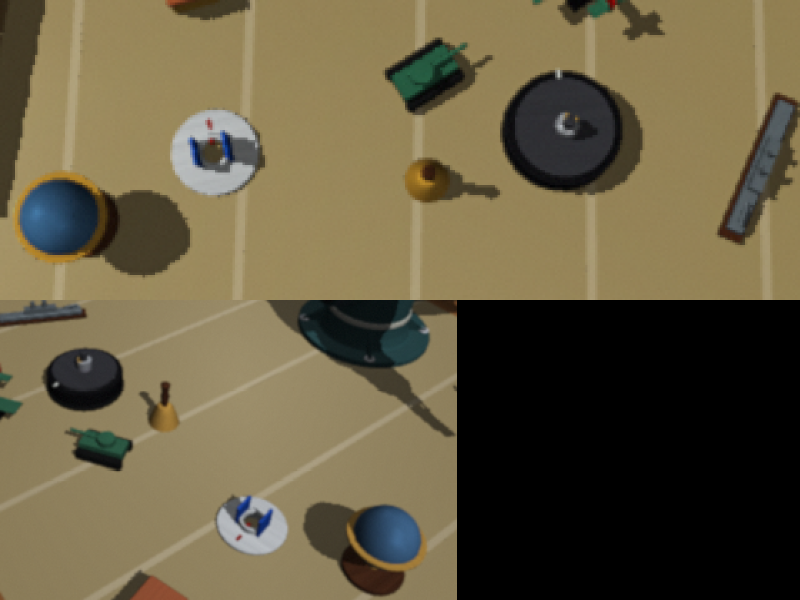

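The top view shows the platter at about px (236,191), with its red stripe towards the top of the image. The stand is at about (375,182), with its white mark at (373,160). The globe is left of the platter, and the bell and tank lie between platter and stand.

```bash
cat >> h.py <<'E'
def go(x,y,z=None,tx=None):
    """shift in tool axes (cm) and turn to point tool +x along world yaw tx"""
    s=arm.sense(); r=R.from_quat(s["ee_rot"]); p=s["eef_pos"]
    d=r.inv().apply(np.array([x,y,p[2] if z is None else z])-p)/10
    X=r.as_matrix()[:,0]; yaw=np.arctan2(X[1],X[0])
    print("t",round(s["t"],2),"pos",p.round(1),"shift cm",d.round(2),"toolx yaw",round(yaw,3))
    if tx is not None: print("turn",round(-((tx-yaw+np.pi)%(2*np.pi)-np.pi),3))
E
python3 - <<'E'
from h import *
C=cam("top")
p=ray(C,(236,191),6); q=ray(C,(233.6,179.6),6); s=ray(C,(374.8,181.6),45); m=ray(C,(373.2,159.6),45)
print(p,q,np.arctan2(*(q-p)[1::-1]),s,m,np.arctan2(*(m-s)[1::-1]))
go(p[0],p[1],245,np.arctan2(*(q-p)[1::-1]))
C=cam("wrist"); M=R.from_rotvec(C[1]).as_matrix(); print("cam at",-M.T@C[2],"dir",M[2], "fovy",C[3]["fovy"])
E
```

```text
[568.24898293 253.0921157    6.        ] [604.40644814 262.43933733   6.        ] 0.2529759250015694 [ 601.30934669 -177.99454987   45.        ] [ 670.27241609 -173.05554685   45.        ] 0.0714960146804014
t 1.0 pos [157.6 500.8 245.3] shift cm [-4.661e+01 -1.130e+01  3.000e-02] toolx yaw 2.837
turn 2.584
cam at [ 80.33617665 524.63962752 373.31427136] dir [ 0.30597297 -0.09611106 -0.94717644] fovy 60.3250834984349
```

Emit:
{"op": "jog_arm", "data": {
  "motion": [
    [-6, -1.4, 0, -0.07, -1],
    [-12, -2.9, 0, -0.14, -1],
    [-18, -4.3, 0, -0.21, -1],
    [-24, -5.8, 0, -0.28, -1],
    [-30, -7.2, 0, -0.35, -1],
    [-36, -8.7, 0, -0.42, -1],
    [-42, -10.1, 0, -0.5, -1],
    [-46.6, -11.3, 0, -0.56, -1]
  ],
  "force": 40
}}

```text
t: 2.0
eef_pos: [570.1, 251.5, 245.1]
ee_rot: [-0.128, 0.992, -0.0, 0.0]
ft_force: [-0.6, 0.2, -0.5]
opening: 85.2
finger_force: 0.0
```

Emit:
{"op": "jog_arm", "data": {
  "motion": [
    [0, 0, 0, 0, -1],
    [0, 0, 0, 0, -1],
    [0, 0, 0, 0, -1],
    [0, 0, 0, 0, -1],
    [0, 0, 0, 0, -1],
    [0, 0, 0, 0, -1],
    [0, 0, 0, 0, -1],
    [0, 0, 0, 0, -1]
  ]
}}

```text
t: 3.0
eef_pos: [568.2, 253.2, 245.2]
ee_rot: [-0.127, 0.992, -0.0, -0.0]
ft_force: [-0.2, 0.7, 0.3]
opening: 85.5
finger_force: 0.0
```

Run:
```python
from h import *
go(568,253,245,3.394)
C,im=snap("wrist","pics/w1.png")
for k,z in(("platter",6),("grip",38),("tab",13)):
    for d in arm.find_in("wrist",k)[:2]: print(k,d["conf"],np.round(d["pixel"],1),ray(C,d["pixel"],z).round(1))
```

```text
t 3.0 pos [568.2 253.2 245.2] shift cm [ 0.02 -0.01  0.02] toolx yaw -2.886
turn 0.003
platter 0.9 [316.9 152.6] [558.5 255.4   6. ]
grip 0.93 [312.2 151.6] [552.7 248.6  38. ]
tab 0.55 [309.  149.7] [556.3 246.1  13. ]
```

View pics/w1.png

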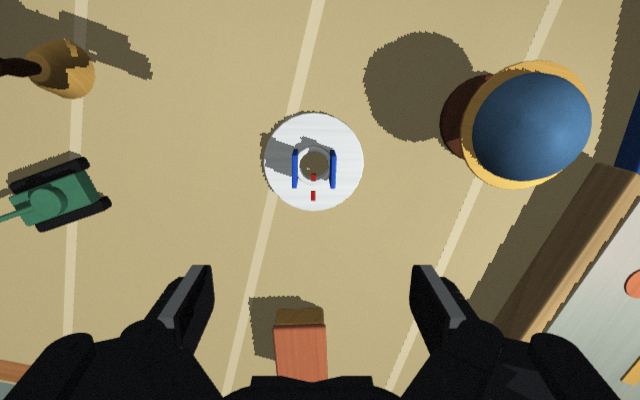

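The wrist view shows the platter at about (314,161). The cheeks are upright in the image, and the red tab (313,177) and stripe (313,196) point towards the camera. I'll fit it on its plane.

```bash
cat >> h.py <<'E'
def plate(C,im,z,seed):
    hsv=cv2.cvtColor(im,cv2.COLOR_RGB2HSV); w=((hsv[...,1]<45)&(hsv[...,2]>120)).astype(np.uint8)
    n,l,st,ce=cv2.connectedComponentsWithStats(w); i=min(range(1,n),key=lambda i:np.hypot(*(ce[i]-seed)) if st[i,4]>500 else 1e9)
    ys,xs=np.where(l==i); h=cv2.convexHull(np.c_[xs,ys].astype(np.int32))[:,0]
    P=np.array([ray(C,p,z)[:2] for p in h]); c=np.linalg.lstsq(np.c_[2*P,np.ones(len(P))],(P**2).sum(1),rcond=None)[0]
    rad=np.sqrt(c[2]+c[0]**2+c[1]**2)
    rd=((im[...,0]>110)&(im[...,1]<60)&(im[...,2]<60)).astype(np.uint8)
    n,l,st,ce=cv2.connectedComponentsWithStats(rd)
    reds=[(ce[i],st[i,4]) for i in range(1,n) if st[i,4]>8 and np.hypot(*(ce[i]-seed))<60]
    return c[:2],rad,reds
E
python3 - <<'E'
from h import *
C=cam("wrist"); im=cv2.imread("pics/w1.png")[:,:,::-1].copy()
c,r,reds=plate(C,im,6,(314,161)); print(c,r)
for p,a in reds:
    for z in(6,16): q=ray(C,p,z); print(p,a,z,q.round(1),np.arctan2(q[1]-c[1],q[0]-c[0]))
hsv=cv2.cvtColor(im,cv2.COLOR_RGB2HSV); b=((hsv[...,0]>105)&(hsv[...,0]<130)&(hsv[...,1]>170)&(hsv[...,2]>60)).astype(np.uint8); b[:,:280]=0;b[:,350:]=0;b[:140]=0;b[195:]=0
ys,xs=np.where(b); n,l,s,ce=cv2.connectedComponentsWithStats(b); print(s[1:],ce[1:])
print(proj(C,[[c[0],c[1],6],[c[0],c[1],42]]))
E
```

```text
[571.16478117 254.72759414] 54.5481160919565
[312.96551724 177.20689655] 29 6 [586.1 258.3   6. ] 0.2312015545415191
[312.96551724 177.20689655] 29 16 [583.5 257.5  16. ] 0.222886124005413
[312.41176471 194.94117647] 34 6 [606.2 262.9   6. ] 0.22843625050011923
[312.41176471 194.94117647] 34 16 [603. 262.  16.] 0.22502426495362568
[[292 149   6  39 183]
 [330 150   6  38 172]] [[294.07650273 168.19125683]
 [332.3372093  168.94767442]]
[[313.3231356  163.57167549]
 [313.49086554 171.76328709]]
```

```bash
python3 -c "
from h import *
go(571.2,254.7,31,3.370)"
```

```text
t 3.2 pos [568.2 253.1 245.2] shift cm [-0.33  0.07 21.42] toolx yaw -2.886
turn 0.027
```

Emit:
{"op": "jog_arm", "data": {
  "motion": [
    [-0.33, 0.07, 4, 0.03, -1],
    [-0.33, 0.07, 8, 0.03, -1],
    [-0.33, 0.07, 12, 0.03, -1],
    [-0.33, 0.07, 16, 0.03, -1],
    [-0.33, 0.07, 19, 0.03, -1],
    [-0.33, 0.07, 21, 0.03, -1],
    [-0.33, 0.07, 21.4, 0.03, -1],
    [-0.33, 0.07, 21.4, 0.03, -1]
  ]
}}

```text
t: 4.2
eef_pos: [571.4, 254.7, 31.8]
ee_rot: [-0.112, 0.994, 0.0, 0.0]
ft_force: [-0.3, -0.9, 0.1]
opening: 85.3
finger_force: 0.0
```

Emit:
{"op": "jog_arm", "data": {
  "motion": [
    [0, 0, 0, 0, 1],
    [0, 0, 0, 0, 1],
    [0, 0, 0, 0, 1],
    [0, 0, 0, 0, 1],
    [0, 0, 0, 0, 1],
    [0, 0, 0, 0, 1],
    [0, 0, 0, 0, 1],
    [0, 0, 0, 0, 1]
  ],
  "force": 40
}}

```text
t: 5.2
eef_pos: [571.5, 254.8, 32.0]
ee_rot: [-0.112, 0.994, 0.0, 0.001]
ft_force: [-0.1, -0.2, 6.2]
opening: 43.4
finger_force: 41.3
```

Emit:
{"op": "jog_arm", "data": {
  "motion": [
    [0, 0, -1, 0, 1],
    [0, 0, -3, 0, 1],
    [0, 0, -6, 0, 1],
    [0, 0, -9, 0, 1],
    [0, 0, -12, 0, 1],
    [0, 0, -15, 0, 1],
    [0, 0, -17, 0, 1],
    [0, 0, -17, 0, 1]
  ]
}}

```text
t: 6.2
eef_pos: [571.7, 254.9, 202.8]
ee_rot: [-0.112, 0.994, 0.0, 0.001]
ft_force: [0.3, 0.3, -2.8]
opening: 43.2
finger_force: 41.4
```

```bash
python3 -c "
from h import *
go(601,15,200,3.21)
print(arm.sense()['opening'],arm.sense()['ft_force'])"
```

```text
t 6.2 pos [571.7 254.9 202.8] shift cm [  2.5  -24.03   0.27] toolx yaw -2.916
turn 0.157
43.16613753621383 [ 0.28298826  0.25355928 -2.81249427]
```

Emit:
{"op": "jog_arm", "data": {
  "motion": [
    [0.5, -4, 0, 0.03, 1],
    [0.9, -9, 0, 0.06, 1],
    [1.4, -14, 0, 0.1, 1],
    [1.9, -18, 0, 0.12, 1],
    [2.2, -21, 0, 0.14, 1],
    [2.4, -23, 0, 0.15, 1],
    [2.5, -24, 0, 0.157, 1],
    [2.5, -24, 0, 0.157, 1]
  ]
}}

```text
t: 7.2
eef_pos: [600.4, 15.2, 201.0]
ee_rot: [-0.034, 0.999, 0.0, -0.0]
ft_force: [0.1, 0.7, -1.5]
opening: 43.3
finger_force: 41.6
```

Run:
```python
from h import *
go(601,15,200,3.21)
C,im=snap("wrist","pics/w2.png")
for k,z in(("stand",45),("platter",170),("shoulder",65),("keyway_floor",53)):
    for d in arm.find_in("wrist",k)[:1]: print(k,d["conf"],np.round(d["pixel"],1),ray(C,d["pixel"],z).round(1))
```

```text
t 7.2 pos [600.4  15.2 201. ] shift cm [-0.06 -0.03  0.1 ] toolx yaw -3.074
turn -0.0
stand 0.74 [ 92.7 162.7] [ 596.5 -170.6   45. ]
platter 0.61 [310.9 227.4] [588.8  13.3 170. ]
shoulder 0.8 [ 94.5 163.3] [ 591.5 -156.6   65. ]
keyway_floor 0.8 [ 94.1 161.1] [ 592.9 -164.2   53. ]
```

View pics/w2.png

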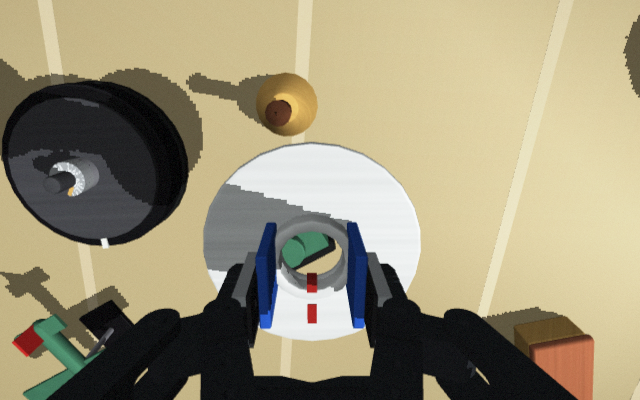

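The wrist view shows the platter held level with its tab towards the camera. The stand is at about (90,165), the white mark at (104,243), the pilot tip at (55,183), and a brass glint near (70,190). I'll overlay a model of the stand on an enlarged crop.

```bash
cat > ov.py <<'E'
from h import *
def overlay(C,im,c,yaw,key,box,s,out):
    x0,y0,x1,y1=box; a=cv2.resize(im[y0:y1,x0:x1,::-1],None,fx=s,fy=s,interpolation=cv2.INTER_CUBIC)
    t=np.linspace(0,2*np.pi,90)
    def dr(P,col,cl=True):
        p=((proj(C,P)-[x0,y0]+.5)*s*8).astype(np.int32); cv2.polylines(a,[p],cl,col,1,cv2.LINE_AA,3)
    for r,z,col in((62,45,(0,255,255)),(75,0,(0,128,255)),(14,65,(0,255,0)),(7,83,(255,0,255))):
        dr(np.c_[c[0]+r*np.cos(t),c[1]+r*np.sin(t),z+0*t],col)
    if key is not None: dr([[c[0]+r*np.cos(yaw+key),c[1]+r*np.sin(yaw+key),65] for r in(7,30)],(255,255,0),False)
    dr([[c[0]+r*np.cos(yaw),c[1]+r*np.sin(yaw),45] for r in(62,75)],(255,0,0),False)
    cv2.imwrite(out,a)
E
python3 - <<'E'
from ov import *
C=cam("wrist"); im=cv2.imread("pics/w2.png")[:,:,::-1].copy()
M=ray(C,(104,243),45);c0=np.array([601.3,-178]);
print("plate",*plate(C,im,175,(312,240))); print("mark45",M, "mark20",ray(C,(104,243),20))
# joint: silhouette hull of dark drum -> compare to hull of model
from scipy.optimize import minimize
g=im.max(2); d=(g<75).astype(np.uint8); d[:, 200:]=0; d[255:]=0
d=cv2.morphologyEx(d,cv2.MORPH_OPEN,np.ones((5,5)))
n,l,st,ce=cv2.connectedComponentsWithStats(d); print(st[1:][st[1:,4]>300])
overlay(C,im,c0,.07,None,(0,70,200,255),4-1,"pics/o2.png")
p=ray(C,(52,183),83); print("pilot top guess",p)
E
```

```text
plate [600.64285528  14.48049373] 18.27169177570391 [(array([311.20547945, 287.65753425]), np.int32(73))]
mark45 [ 671.8072318  -169.86169858   45.        ] mark20 [ 685.19666953 -185.62527085   20.        ]
[[    2    81   187   164 15615]]
pilot top guess [ 604.23755515 -178.44317736   83.        ]
```

View pics/o2.png

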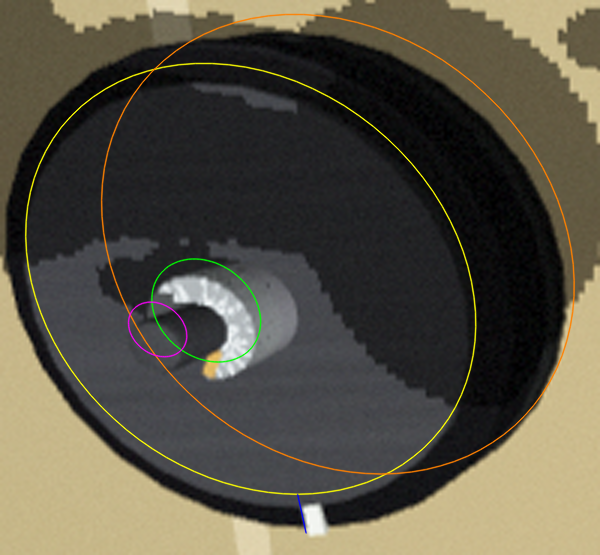

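The overlay drawn at (601,-178) sits about 4 px too high, so the stand is about 5 mm farther in +x. The brass keyway wall shows at the lower (+x) side of the collar, at about crop (212,366). I'll take one closer diagonal look.

```bash
python3 -c "
from h import *
go(700,-70,200,3.21)"
```

```text
t 7.45 pos [600.3  15.9 201.3] shift cm [-9.35 -9.26  0.13] toolx yaw -3.072
turn 0.001
```

Emit:
{"op": "jog_arm", "data": {
  "motion": [
    [-2, -2, 0, 0, 1],
    [-5, -5, 0, 0, 1],
    [-7, -7, 0, 0, 1],
    [-8.5, -8.5, 0, 0, 1],
    [-9.4, -9.3, 0, 0, 1],
    [-9.4, -9.3, 0, 0, 1],
    [-9.4, -9.3, 0, 0, 1],
    [-9.4, -9.3, 0, 0, 1]
  ]
}}

```text
t: 8.45
eef_pos: [700.2, -70.6, 201.6]
ee_rot: [-0.034, 0.999, 0.0, 0.0]
ft_force: [-0.1, -0.3, -2.7]
opening: 43.8
finger_force: 41.5
```

Run:
```python
from ov import *
go(700,-70,200,3.21)
C,im=snap("wrist","pics/w3.png")
d=arm.find_in("wrist","shoulder")[:1]; print(d, proj(C,[[606.5,-178,65]]))
u,v=proj(C,[[606.5,-178,65]])[0].astype(int)
overlay(C,im,(606.5,-178),.1,None,(max(u-100,0),max(v-60,0),u+100,v+140),4-1,"pics/o3.png"); print(u,v)
```

```text
t 8.45 pos [700.2 -70.6 201.6] shift cm [0.01 0.06 0.16] toolx yaw -3.073
turn 0.0
[{'pixel': [186.5, 64.8], 'conf': 0.82}] [[170.99688612  52.26755451]]
170 52
```

View pics/o3.png

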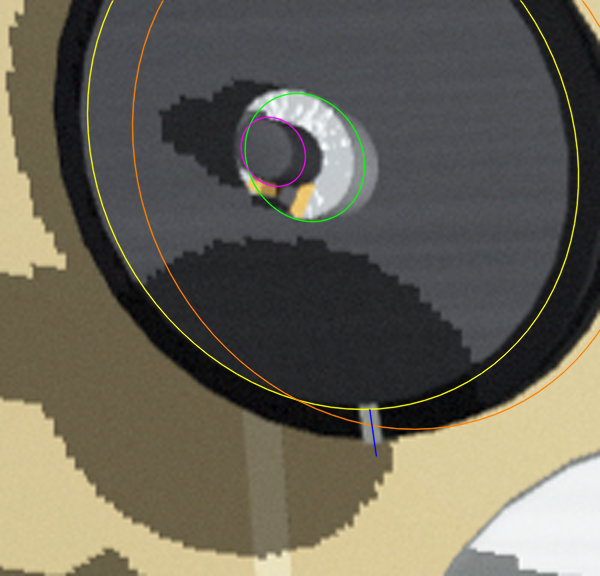

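The close view shows the keyway gap between two brass walls, its outer mouth centred near crop (272,204). The overlay sits about 2–3 px to the right of the true spindle. Next I'll compute both.

Run:
```python
from h import *
C=cam("wrist"); im=cv2.imread("pics/w3.png")[:,:,::-1].copy()
f=lambda u,v,z: ray(C,(u/3-.5+70,v/3-.5),z)
print("pilot",f(265,149,83).round(1))
# ring bounds: shift of overlay by px
o=proj(C,[[606.5,-178,65]])[0]
for s in((-7,-2),(-9,-4)): print("shift",s,ray(C,o+np.array(s)/3,65).round(1))
for nm,p in(("mid",(272,204)),("R",(292,215)),("L",(252,193))):
    q=f(*p,65); 
    for c in((604.9,-180),(605.5,-179.5)): print(nm,q.round(1),np.hypot(q[0]-c[0],q[1]-c[1]).round(1),np.arctan2(q[1]-c[1],q[0]-c[0]).round(3))
m=f(370,424,43); print("mark",m.round(1))
hsv=cv2.cvtColor(im,cv2.COLOR_RGB2HSV)
for z in(174,175.6,177):
    w=((hsv[...,1]<45)&(hsv[...,2]>60)).astype(np.uint8); n,l,st,ce=cv2.connectedComponentsWithStats(w)
    sel=[i for i in range(1,n) if st[i,4]>300 and np.hypot(*(ce[i]-(312,240)))<110]
    ys,xs=np.where(np.isin(l,sel)); h=cv2.convexHull(np.c_[xs,ys].astype(np.int32))[:,0]
    h=h[h[:,1]<270]
    P=np.array([ray(C,p,z)[:2] for p in h]); 
    from scipy.optimize import least_squares
    r=least_squares(lambda a:np.hypot(P[:,0]-a[0],P[:,1]-a[1])-a[2],[700,-70,55],loss="soft_l1"); print(z,r.x.round(2),np.abs(r.fun).max().round(2),h[:,1].max())
print(arm.sense()["eef_pos"])
```

```text
pilot [ 606.2 -179.9   83. ]
shift (-7, -2) [ 606.2 -179.6   65. ]
shift (-9, -4) [ 605.8 -180.1   65. ]
mid [ 617.3 -186.6   65. ] 14.1 -0.486
mid [ 617.3 -186.6   65. ] 13.8 -0.539
R [ 619.5 -182.    65. ] 14.7 -0.133
R [ 619.5 -182.    65. ] 14.2 -0.174
L [ 615.2 -191.2   65. ] 15.2 -0.827
L [ 615.2 -191.2   65. ] 15.2 -0.878
mark [ 672.8 -172.7   43. ]
174 [699.63 -71.79  54.56] 0.35 257
175.6 [698.81 -71.84  54.  ] 0.34 257
177 [698.08 -71.89  53.51] 0.34 257
[700.27658769 -70.86291919 201.58858303]
```

```bash
python3 -c "
from h import *
go(606.7,-178.7,128,2.64)"
```

```text
t 8.55 pos [700.3 -70.9 201.6] shift cm [ 10.08 -10.12   7.36] toolx yaw -3.073
turn 0.57
```

Emit:
{"op": "jog_arm", "data": {
  "motion": [
    [2, -2, 0, 0.1, 1],
    [5, -5, 0, 0.2, 1],
    [7.5, -7.5, 0, 0.3, 1],
    [9.3, -9.3, 0, 0.4, 1],
    [10.1, -10.1, 1, 0.5, 1],
    [10.1, -10.1, 4, 0.57, 1],
    [10.1, -10.1, 6.5, 0.57, 1],
    [10.1, -10.1, 7.3, 0.57, 1]
  ]
}}

```text
t: 9.55
eef_pos: [605.9, -178.5, 127.2]
ee_rot: [0.248, 0.969, 0.0, -0.001]
ft_force: [-0.2, -0.2, -1.5]
opening: 43.0
finger_force: 41.4
```

Run:
```python
from h import *
go(606.7,-178.7,128,2.64)
C,im=snap("wrist","pics/w4.png"); a=cv2.resize(im[180:400,200:430,::-1],None,fx=2.5,fy=2.5,interpolation=2); cv2.imwrite("pics/v4.png",a)
print(arm.sense()["ft_force"])
```

```text
t 9.55 pos [ 605.9 -178.5  127.2] shift cm [-0.08  0.02 -0.08] toolx yaw 2.64
turn -0.0
[-0.62737973  0.24725092 -3.64810885]
```

View pics/v4.png

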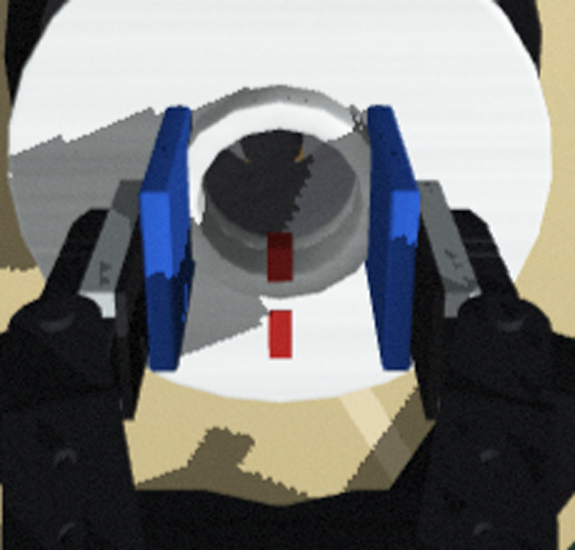

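The view through the bore shows the keyway's two brass edges at crop (247,155) and (302,150), almost in line with the tab at column 280. I'll lower the platter carefully.

Emit:
{"op": "jog_arm", "data": {
  "motion": [
    [0, -0.03, 0.5, 0, 1],
    [0, -0.03, 1, 0, 1],
    [0, -0.03, 1.5, 0, 1],
    [0, -0.03, 2, 0, 1],
    [0, -0.03, 2.3, 0, 1],
    [0, -0.03, 2.5, 0, 1],
    [0, -0.03, 2.5, 0, 1],
    [0, -0.03, 2.5, 0, 1]
  ]
}}

```text
t: 10.6
eef_pos: [606.6, -179.2, 103.4]
ee_rot: [0.248, 0.969, -0.0, 0.0]
ft_force: [0.7, -0.7, -2.8]
opening: 42.9
finger_force: 41.4
```

Emit:
{"op": "jog_arm", "data": {
  "motion": [
    [0, 0, 0.1, 0, 1],
    [0, 0, 0.2, 0, 1],
    [0, 0, 0.3, 0, 1],
    [0, 0, 0.4, 0, 1],
    [0, 0, 0.5, 0, 1],
    [0, 0, 0.6, 0, 1],
    [0, 0, 0.6, 0, 1],
    [0, 0, 0.6, 0, 1]
  ]
}}

```text
t: 11.6
eef_pos: [606.5, -179.1, 97.3]
ee_rot: [0.248, 0.969, -0.0, 0.0]
ft_force: [0.7, 0.1, -2.6]
opening: 43.1
finger_force: 41.4
```

Emit:
{"op": "jog_arm", "data": {
  "motion": [
    [0, 0, 0.05, 0, 1],
    [0, 0, 0.1, 0, 1],
    [0, 0, 0.15, 0, 1],
    [0, 0, 0.2, 0, 1],
    [0, 0, 0.2, 0, 1],
    [0, 0, 0.2, 0, 1],
    [0, 0, 0.2, 0, 1],
    [0, 0, 0.2, 0, 1]
  ]
}}

```text
t: 12.6
eef_pos: [606.5, -179.1, 95.3]
ee_rot: [0.248, 0.969, -0.0, 0.0]
ft_force: [-0.6, -0.1, -2.1]
opening: 43.2
finger_force: 41.4
```

Emit:
{"op": "jog_arm", "data": {
  "motion": [
    [0, 0, 0.05, 0, 1],
    [0, 0, 0.1, 0, 1],
    [0, 0, 0.15, 0, 1],
    [0, 0, 0.2, 0, 1],
    [0, 0, 0.2, 0, 1],
    [0, 0, 0.2, 0, 1],
    [0, 0, 0.2, 0, 1],
    [0, 0, 0.2, 0, 1]
  ]
}}

```text
t: 13.6
eef_pos: [606.5, -179.1, 93.3]
ee_rot: [0.248, 0.969, 0.0, 0.0]
ft_force: [0.6, -1.2, -2.7]
opening: 43.1
finger_force: 41.4
```

Emit:
{"op": "jog_arm", "data": {
  "motion": [
    [0, 0, 0.07, 0, 1],
    [0, 0, 0.14, 0, 1],
    [0, 0, 0.21, 0, 1],
    [0, 0, 0.28, 0, 1],
    [0, 0, 0.35, 0, 1],
    [0, 0, 0.4, 0, 1],
    [0, 0, 0.4, 0, 1],
    [0, 0, 0.4, 0, 1]
  ]
}}

```text
t: 14.6
eef_pos: [606.5, -179.2, 89.3]
ee_rot: [0.248, 0.969, 0.0, 0.0]
ft_force: [-0.7, 0.2, -2.1]
opening: 43.5
finger_force: 41.4
```

Emit:
{"op": "jog_arm", "data": {
  "motion": [
    [0, 0, 0.05, 0, 1],
    [0, 0, 0.1, 0, 1],
    [0, 0, 0.15, 0, 1],
    [0, 0, 0.2, 0, 1],
    [0, 0, 0.2, 0, 1],
    [0, 0, 0.2, 0, 1],
    [0, 0, 0.2, 0, 1],
    [0, 0, 0.2, 0, 1]
  ]
}}

```text
t: 15.6
eef_pos: [606.5, -179.1, 87.3]
ee_rot: [0.248, 0.969, 0.0, 0.0]
ft_force: [0.4, 0.5, -2.7]
opening: 43.0
finger_force: 41.4
```

Emit:
{"op": "jog_arm", "data": {
  "motion": [
    [0, 0, 0.05, 0, 1],
    [0, 0, 0.1, 0, 1],
    [0, 0, 0.15, 0, 1],
    [0, 0, 0.2, 0, 1],
    [0, 0, 0.2, 0, 1],
    [0, 0, 0.2, 0, 1],
    [0, 0, 0.2, 0, 1],
    [0, 0, 0.2, 0, 1]
  ]
}}

```text
t: 16.6
eef_pos: [606.5, -179.2, 85.3]
ee_rot: [0.248, 0.969, 0.0, -0.0]
ft_force: [-0.6, 0.8, -2.7]
opening: 42.9
finger_force: 41.4
```

Emit:
{"op": "jog_arm", "data": {
  "motion": [
    [0, 0, 0.06, 0, 1],
    [0, 0, 0.12, 0, 1],
    [0, 0, 0.18, 0, 1],
    [0, 0, 0.24, 0, 1],
    [0, 0, 0.3, 0, 1],
    [0, 0, 0.3, 0, 1],
    [0, 0, 0.3, 0, 1],
    [0, 0, 0.3, 0, 1]
  ]
}}

```text
t: 17.6
eef_pos: [606.5, -179.1, 82.3]
ee_rot: [0.248, 0.969, 0.0, 0.0]
ft_force: [-0.0, 0.1, -2.4]
opening: 43.3
finger_force: 41.4
```

Emit:
{"op": "jog_arm", "data": {
  "motion": [
    [0, 0, 0.05, 0, 1],
    [0, 0, 0.1, 0, 1],
    [0, 0, 0.15, 0, 1],
    [0, 0, 0.2, 0, 1],
    [0, 0, 0.25, 0, 1],
    [0, 0, 0.25, 0, 1],
    [0, 0, 0.25, 0, 1],
    [0, 0, 0.25, 0, 1]
  ]
}}

```text
t: 18.6
eef_pos: [606.5, -179.1, 79.8]
ee_rot: [0.248, 0.969, 0.0, 0.0]
ft_force: [-0.3, -0.2, -2.2]
opening: 43.5
finger_force: 41.4
```

Emit:
{"op": "jog_arm", "data": {
  "motion": [
    [0, 0, 0.05, 0, 1],
    [0, 0, 0.1, 0, 1],
    [0, 0, 0.15, 0, 1],
    [0, 0, 0.2, 0, 1],
    [0, 0, 0.2, 0, 1],
    [0, 0, 0.2, 0, 1],
    [0, 0, 0.2, 0, 1],
    [0, 0, 0.2, 0, 1]
  ]
}}

```text
t: 19.6
eef_pos: [606.5, -179.1, 77.8]
ee_rot: [0.248, 0.969, 0.0, -0.0]
ft_force: [0.1, 0.6, -1.7]
opening: 43.0
finger_force: 41.4
```

Emit:
{"op": "jog_arm", "data": {
  "motion": [
    [0, 0, 0.03, 0, 1],
    [0, 0, 0.06, 0, 1],
    [0, 0, 0.06, 0, 1],
    [0, 0, 0.06, 0, 1],
    [0, 0, 0.06, 0, 1],
    [0, 0, 0.06, 0, 1],
    [0, 0, 0.06, 0, 1],
    [0, 0, 0.06, 0, 1]
  ]
}}

```text
t: 20.6
eef_pos: [606.5, -179.2, 77.2]
ee_rot: [0.248, 0.969, -0.0, 0.0]
ft_force: [-0.5, -0.1, -1.7]
opening: 43.4
finger_force: 41.4
```

Emit:
{"op": "jog_arm", "data": {
  "motion": [
    [0, 0, 0.02, 0, 0.05],
    [0, 0, 0.02, 0, 0],
    [0, 0, 0.02, 0, -0.2],
    [0, 0, 0.02, 0, -0.4],
    [0, 0, 0.02, 0, -0.6],
    [0, 0, 0.02, 0, -0.8],
    [0, 0, 0.02, 0, -1],
    [0, 0, 0.02, 0, -1]
  ]
}}

```text
t: 21.6
eef_pos: [606.5, -179.1, 77.0]
ee_rot: [0.248, 0.969, -0.0, 0.0]
ft_force: [-0.3, -0.3, -0.9]
opening: 85.5
finger_force: 0.0
```

Emit:
{"op": "jog_arm", "data": {
  "motion": [
    [0, 0, -0.5, 0, -1],
    [0, 0, -1.5, 0, -1],
    [0, 0, -3, 0, -1],
    [0, 0, -6, 0, -1],
    [0, 0, -9, 0, -1],
    [0, 0, -12, 0, -1],
    [0, 0, -14, 0, -1],
    [0, 0, -14, 0, -1]
  ]
}}

```text
t: 22.6
eef_pos: [607.2, -179.4, 219.2]
ee_rot: [0.248, 0.969, -0.0, 0.002]
ft_force: [0.3, -0.0, -0.5]
opening: 85.3
finger_force: 0.0
```

Run:
```python
from ov import *
C,im=snap("wrist","pics/w5.png"); s=arm.sense(); print(s["t"],s["eef_pos"],s["opening"],s["ft_force"])
c=(606.1,-179.8); t=np.linspace(0,2*np.pi,90); a=cv2.resize(im[60:330,150:480,::-1],None,fx=2.2,fy=2.2,interpolation=2)
for r,z,col in((55,51,(0,200,0)),(55,61,(0,0,255))):
    p=((proj(C,np.c_[c[0]+r*np.cos(t),c[1]+r*np.sin(t),z+0*t])-[150,60]+.5)*2.2*8).astype(np.int32); cv2.polylines(a,[p],True,col,1,cv2.LINE_AA,3)
cv2.imwrite("pics/v5.png",a)
for z in(51,61): print(z,plate(C,im,z,proj(C,[[*c,z]])[0])[:2])
```

```text
22.65 [ 606.73527466 -179.21073219  217.77302709] 85.47280460296521 [ 0.42837292  0.73963995 -1.49619119]
51 (array([ 606.56380411, -178.84859715]), np.float64(54.50822082754479))
61 (array([ 604.17432407, -177.55387693]), np.float64(52.66623383492876))
```

View pics/v5.png

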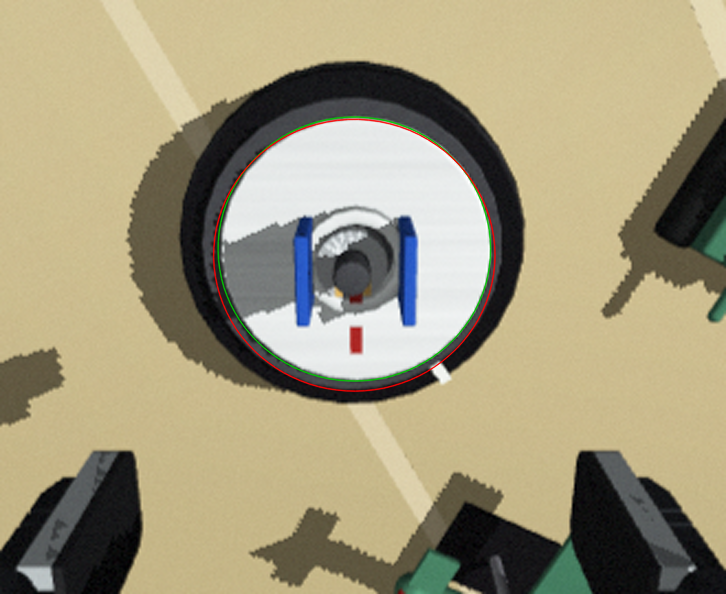

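The platter's rim matches the fully-home circle (green, fitted radius 54.5 mm), it lies level on the drum, and its tab is down between the brass walls.

```bash
python3 -c "
from cell import arm
print(arm.sign_off())"
```

```text
the job is handed in; nothing more can be done
None
```

The platter is fully home on the drum with its tab in the keyway, released, and the job was handed in at about 23 s; no other goods were touched, and the hand-in call returned no verdict.

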